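# Tip the wire spools from the hand tray into the hopper bin

### The job

Three wire spools lie in the small metal hand tray and belong in the open-front hopper bin, but a dropper bottle has been left standing in that bin: first lift the bottle out and stand it upright on the bench, clear of the bin. Then pick up the tray by its bar, bring its open mouth low over the bin and tip it until all three spools have slid into the bin, without handling the spools themselves; finally set the empty tray flat on the bench, leaving the bin standing where it was and the multimeter, solder reel and blue jar undisturbed.

Things in the scene. Friction and masses are not known exactly. Their poses are not given: they have to be found in the camera images.
- tray: plain sheet-metal hand tray, 200 mm long (x) by 72 mm wide (80 over the uprights), 0.3 kg; walls 28 mm high, 4 mm thick; floor 6 mm thick with its grippy rubber mat, on which spools slide only when it is tipped steeply, up to about 45 degrees; closed at -x, open without lip at +x (the mouth). Origin: centre of its underside; z up. Uprights 18 mm wide at mid-length carry a bar
- tray_bar (a point): middle of the tray's black carrying bar: round, 16 mm thick, 72 mm long along the tray's y, its axis 95 mm above the tray's underside; being round it can be gripped with the hand leaning to either side about it
- tray_mouth (a point): middle of the edge of the tray's floor at the open end, 100 mm ahead (+x) of the tray's origin and 6 mm above its underside
- bin: blue plastic hopper bin, loose, 0.35 kg, 193x134x88 mm. Origin on its underside, z up. Inside: x -51 to 81 mm, y -53 to 53 mm, floor 3 mm thick. Front wall (x = -54) 38 mm high with a sloping lip out to x = -105; back wall (x = 84) 84 mm high; side walls 38 mm in front, rising to the back. The mat half way between bin and tray is clear
- bottle: small white dropper bottle with a red pointed cap, standing in the bin: round body 37 mm thick and 60 mm high, 96 mm with its cap, 0.09 kg. Origin: centre of its underside; z up
- spool_1: wire spool with two black flanges and white wire, 56 mm across and 22 mm high, 0.06 kg, lying flat in the tray in a row; the three are alike. Origin: centre of its underside; z along its axis
- spool_2: wire spool with two black flanges and white wire, 56 mm across and 22 mm high, 0.06 kg, lying flat in the tray in a row; the three are alike. Origin: centre of its underside; z along its axis
- spool_3: wire spool with two black flanges and white wire, 56 mm across and 22 mm high, 0.06 kg, lying flat in the tray in a row; the three are alike. Origin: centre of its underside; z along its axis
- spool_1_mid (a point): middle of spool_1, 11 mm from its underside along its axis
- spool_2_mid (a point): middle of spool_2, 11 mm from its underside along its axis
- spool_3_mid (a point): middle of spool_3, 11 mm from its underside along its axis
- multimeter: bystander: yellow and black multimeter, 130 (x) x 66 x 44 mm, lying on the bench; origin at the centre of its underside; leave it alone
- reel: bystander: blue solder reel, 60 mm across, 36 mm high; origin at the centre of its underside; leave it alone
- jar: bystander: blue jar with a white lid, 69 mm across, 105 mm high; origin at the centre of its underside; leave it alone

How it is judged (in metres and radians):
On the way, in this order (a step that is already met when the one before it is completed fails the run):
1. the bottle stands upright on the bench, clear of the bin and released, with the spools still in the tray (height (world z) of bottle between -0.006 and 0.006 m and angle between bottle's own z axis and vertical below 0.15 rad and horizontal distance between bottle and bin above 0.073 m and contact force between bottle and bin below 0.2 N and contact force between bottle and tray below 0.2 N and contact force between bottle and the fingers below 0.2 N and distance between each of spool_1_mid, spool_2_mid, spool_3_mid and tray below 0.12 m), for 0.2 s.
2. the tray is held tipped by 20 degrees or more, mouth down, its mouth over the bin and less than 160 mm above the bench (angle between tray's own z axis and vertical above 0.35 rad and height (world z) of tray_mouth between 0.03 and 0.16 m and x of tray_mouth in the frame of bin between -0.08 and 0.081 m and y of tray_mouth in the frame of bin between -0.06 and 0.06 m), for 0.1 s.
3. all three spools are inside the bin (x of spool_1_mid in the frame of bin between -0.05 and 0.081 m and y of spool_1_mid in the frame of bin between -0.054 and 0.054 m and z of spool_1_mid in the frame of bin between 0.005 and 0.085 m and x of spool_2_mid in the frame of bin between -0.05 and 0.081 m and y of spool_2_mid in the frame of bin between -0.054 and 0.054 m and z of spool_2_mid in the frame of bin between 0.005 and 0.085 m and x of spool_3_mid in the frame of bin between -0.05 and 0.081 m and y of spool_3_mid in the frame of bin between -0.054 and 0.054 m and z of spool_3_mid in the frame of bin between 0.005 and 0.085 m), for 0.2 s.
At the end, for the whole second after the job is handed in: All three spools at rest inside the bin (centres under 85 mm up); bottle upright (0.15 rad) on the bench, 73 mm or more from the bin's origin, touching neither bin nor tray; tray flat on the bench (8 mm, 0.08 rad), at rest; bin level, within 50 mm of its start (all of step 3 and linear speed of each of spool_1, spool_2, spool_3 below 0.05 m/s and height (world z) of bottle between -0.006 and 0.006 m and angle between bottle's own z axis and vertical below 0.15 rad and horizontal distance between bottle and bin above 0.073 m and contact force between bottle and bin below 0.2 N and contact force between bottle and tray below 0.2 N and height (world z) of tray below 0.008 m and angle between each of tray, bin's own z axis and vertical below 0.08 rad and linear speed of tray below 0.03 m/s and distance of bin from where it was at the start of the episode below 0.05 m).
It fails at once if a spool is handled by the fingers (contact force between any of spool_1, spool_2, spool_3 and the fingers above 1 N).
It fails at once if the multimeter, solder reel or jar is shoved by more than 30 mm (distance of any of multimeter, reel, jar from where it was at the start of the episode above 0.03 m).
It fails at once if the bin is tipped by more than 0.35 rad (angle between bin's own z axis and vertical above 0.35 rad).
It fails at once if the bottle is knocked over on the bench (angle between bottle's own z axis and vertical above 1.2 rad and height (world z) of bottle below 0.05 m).
It also fails if it takes over 72 s, if anything falls off the work surface, if the arm or the gripper's body presses on something with over 40 N, if the wrist force passes 120 N, or if a joint passes its speed limit or range.

### The arm

A 6-joint arm with a two-finger parallel gripper is mounted at the origin on a cart in front of the work surface, level with it; the furniture and walls round the work are solid. World frame = base frame: x ahead of the robot, y to its left, z up, the work surface at z = 0. Lengths are in m, angles in degrees, forces in N, time in s.
With the tool pointing down it reaches from about 0.25 to 0.725 m from the base axis. Payload 9.7 kg.
Tool frame: the origin (TCP) lies midway between the tips of the shut fingers; the grasp point (between the pads) lies 19 mm behind it; z points along the fingers, y is the line along which they close (so a half turn about z gives the same grasp; the last joint's range is limited). The gripper opens to 85 mm and grips with 20 to 120 N. Pads are 22 mm wide; open, the fingers measure 114 mm over their backs; the gripper's body (76 mm by 85 mm) begins 54 mm behind the grasp point. The pads swing forward as they close: fully open they stand 13 mm farther back than shut.
Start: joints at [71.677, 4.979, 10.078, 95.1, 0, 90], TCP at [0.173, 0.522, 0.231] pointing down, gripper open.
Joint ranges: [-179.16, 179.16], [-48.56, 103.87], [-65.8, 70.77], [-126.05, 130.52], [-82.76, 87.17], [-180, 180]. Speed limits (degrees/s): [127.2, 127.2, 147.25, 180, 180, 180].

### API

Orientations are given as [roll, pitch, yaw] about the fixed x, y, z axes, in that order (R = Rz(yaw) Ry(pitch) Rx(roll)).
In Python, from workcell import readout, imaging, bot, spotter gives the robot as it stands.
- The arm moves only by the shell command python3 -m jog 'ROWS' [FORCE]. ROWS is JSON, a list of rows, each an object with "rotation": the turn, a rotation vector about the world's x, y, z in degrees, a list of three; "translation": the shift along the world's x, y, z in mm, a list of three; "grip": the finger opening in mm, from 0 to 85.4. In form: [{"rotation": [wx, wy, wz], "translation": [dx, dy, dz], "grip": grip}, ...]. A call has 1 to 20 rows; each row is the pose to reach, as a shift and turn from the pose commanded when the call began; what a row does not reach only later rows make up. A row lasts 1/10 s, in which the tool goes at most 50 mm and 8.59 degrees, less where a joint would pass 70% of its speed; a pose out of reach is approached as far as the arm can. A call with a gripper value outside its range is refused whole. The fingers move at their own pace and stop on an object; FORCE is the grip in N (left out, the last holds). Time passes only in rows, so rows that repeat a pose let the fingers close. It gives the time, the measured TCP pose, the force, the opening and the grip force at its end, in the units of the state.
- readout.get_obs(): the state, without advancing time (a new reading comes with each control period).
- imaging.camera(name): name is "scene" or "top" or "wrist"; returns (picture, depth): 400x640x3 uint8, red, green, blue; 400x640 float32, m along the optical axis (not along the pixel's ray), 0 where there is no reading.
- imaging.camera_info(name): a dict with "vertical_fov" (degrees; the focal length in pixels is half the picture's height over the tangent of half this angle, whatever the lens; pixels are square), "cx", "cy" (the principal point, pixels), "extrinsics" (4x4, takes a point from camera to world coordinates); the wrist camera has in their place "tool_from_camera" (4x4, takes a point from camera to tool coordinates, whose origin is the TCP and whose axes are the flange's). Camera axes: x right, y down, z forward; pixel columns grow to the right and rows downward; lengths in m; the calibration is good to about 2 mm. A picture is of the moment at which its call begins: read the wrist's pose just before it. camera_info takes no time and is no camera call.
- bot.job_done(): hands the job in; it is judged then, once.
Trained networks look in the newest picture that a camera, given by its name, has taken for a name from the list of things; names that differ only in an ending like _2 or _b are one class to them, and where a whole thing is asked for, a point or a joint stands for the part that bears it (a point fixed in the world has none). Each returns a list of dicts, best first, with "confidence" (0 to 1); they miss things now and then, are a little off and sometimes report something else, mostly with a low value. They report only what shows in the picture. A call takes as long as a camera call.
- spotter.spot_in(camera, target): "box" ([centre column, centre row, width, height] in pixels, round what is visible of it).
- spotter.mark_of(camera, target): "uv" ([column, row] in pixels: a listed point, or the origin of a listed thing).
The state is a dict: "time": time; "q": joint angles; "qd": joint speeds; "joint_efforts": joint torques, N m; "ee_pos": TCP position; "tcp_rot": TCP orientation; "wrist_force": force on the tool from outside, world axes, zero at the start; "torque": the same for the moment, N m; "opening": finger opening in m; "grasp_force": force on a finger pad.
Only numpy, scipy, OpenCV 4.12 (cv2) and the standard library are available. Lean on these libraries where they do the work, as an engineer would, in place of code of your own. Each camera call takes 0.05 s, during which the arm holds its last target. There are 200 camera calls.

## Working session

There is one attempt and no reset: what is moved stays moved. The work goes in short steps, Python scripts to look and compute and a shell command to move; the robot and the scene stay as the last step left them, time stands still between calls to the robot, and variables do not carry over. Pictures are saved under pics/ and viewed, at most 13 in all, crops included, and the job is handed in when it is done.

```bash
mkdir -p pics; cat > h.py <<'E'
import numpy as np, cv2
from workcell import readout, imaging, bot, spotter
def K(n):
    i=imaging.camera_info(n); return i,200/np.tan(np.radians(i["vertical_fov"])/2)
def cloud(n,d):
    i,f=K(n); v,u=np.mgrid[:400,:640]
    P=np.stack([(u-i["cx"])/f*d,(v-i["cy"])/f*d,d,np.ones_like(d)],-1)
    W=P@np.array(i["extrinsics"]).T; W=W[...,:3]; W[d==0]=np.nan; return W
def save(n,im): cv2.imwrite(f"pics/{n}.png",cv2.cvtColor(im,cv2.COLOR_RGB2BGR))
E
python3 - <<'E'
from h import *
o=readout.get_obs(); print(o["ee_pos"],o["tcp_rot"],o["opening"])
out=[]
for n in("scene","top"):
    im,d=imaging.camera(n); W=cloud(n,d); np.save(n+"W.npy",W); out.append(im)
    print(n,np.array(imaging.camera_info(n)["extrinsics"]).round(2).tolist())
    for t in("tray","tray_bar","tray_mouth","bin","bottle","spool_1","multimeter","reel","jar"):
        for r in spotter.mark_of(n,t)[:3]:
            u,v=map(int,r["uv"]); 
            print(t,u,v,round(r["confidence"],2),W[v,u].round(3) if 0<=v<400 and 0<=u<640 else None)
    save(n,im)
E
```

```text
[0.17284864 0.52191356 0.23058649] [-1.79925398e+02  3.23551913e-03  1.61676146e+02] 0.0850856466719831
scene [[0.86, -0.35, 0.36, 0.12], [-0.5, -0.6, 0.62, -0.82], [-0.01, -0.72, -0.7, 1.08], [0.0, 0.0, 0.0, 1.0]]
tray 291 231 0.79 [0.506 0.032 0.028]
tray_bar 287 215 0.59 [0.502 0.045 0.095]
tray_bar 289 230 0.19 [0.504 0.042 0.024]
tray_mouth 312 218 0.65 [0.606 0.066 0.006]
bin 252 184 0.87 [0.484 0.298 0.042]
bin 302 224 0.65 [0.555 0.045 0.022]
bottle 253 179 0.57 [0.491 0.299 0.063]
spool_1 272 244 0.74 [0.427 0.012 0.03 ]
spool_1 303 224 0.53 [0.555 0.036 0.031]
spool_1 288 233 0.51 [0.492 0.026 0.031]
multimeter 372 265 0.96 [ 0.654 -0.224  0.035]
multimeter 288 234 0.44 [0.492 0.025 0.027]
reel 369 263 0.75 [ 0.651 -0.212  0.033]
reel 314 187 0.63 [0.677 0.174 0.035]
jar 403 280 0.58 [ 0.698 -0.319  0.042]
jar 287 233 0.28 [0.489 0.027 0.031]
top [[-0.04, -0.98, 0.21, 0.35], [-1.0, 0.04, -0.0, 0.05], [-0.0, -0.21, -0.98, 1.22], [0.0, 0.0, 0.0, 1.0]]
tray 313 235 0.64 [0.504 0.052 0.097]
tray_bar 320 235 0.78 [0.512 0.033 0.03 ]
tray_mouth 310 201 0.87 [0.609 0.056 0.007]
tray_mouth 436 153 0.71 [ 0.708 -0.28   0.082]
bin 204 245 0.73 [0.502 0.346 0.005]
bottle 196 239 0.52 [0.512 0.355 0.055]
spool_1 314 213 0.76 [0.573 0.047 0.024]
spool_1 319 238 0.75 [0.505 0.036 0.025]
spool_1 318 236 0.71 [0.51  0.039 0.026]
multimeter 405 176 0.87 [ 0.659 -0.202  0.043]
reel 257 175 0.88 [0.683 0.197 0.033]
jar 437 154 0.72 [ 0.705 -0.282  0.083]
```

```bash
python3 -c "
import cv2
a=cv2.imread('pics/top.png');b=cv2.imread('pics/scene.png')
cv2.imwrite('pics/c.png',cv2.resize(a[120:320,130:470],None,fx=2.3,fy=2.3)); cv2.imwrite('pics/d.png',cv2.resize(b[120:320,180:440],None,fx=3,fy=3))"
```

```text
(no output)
```

View pics/c.png

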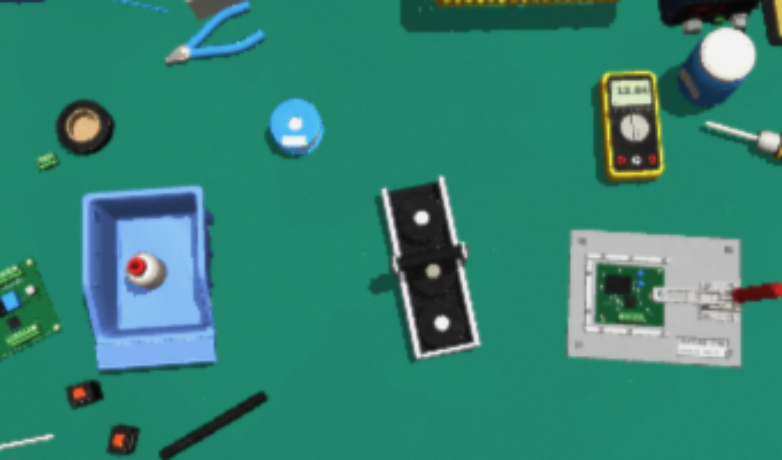

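View pics/d.png

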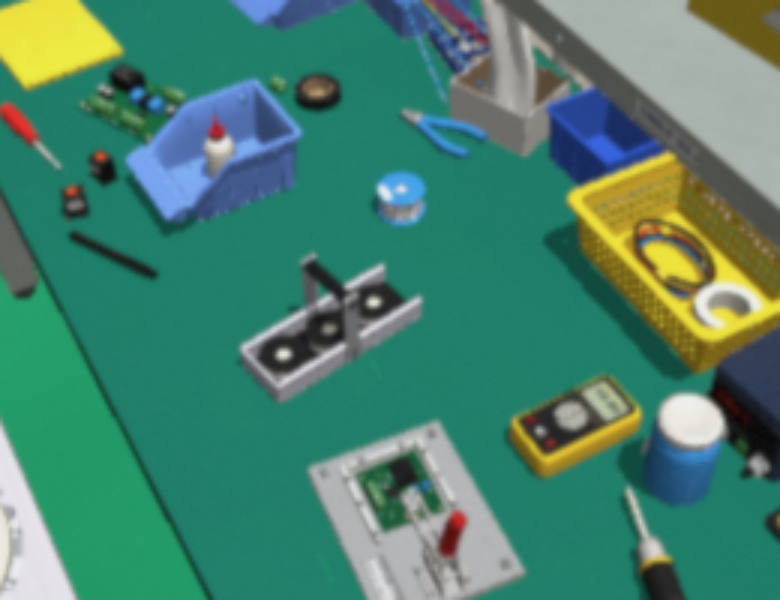

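The top view shows the bin (crop 85-215, 185-370) with its back away from the robot and the bottle at (145,270). The tray (380-480, 180-355) has its mouth at the far end, yawed about 10°. The reel is at (295,125), and the mat between bin and tray is clear.

```bash
python3 - <<'E'
from h import *
T=np.load("topW.npy");S=np.load("sceneW.npy")
def sel(W,x0,x1,y0,y1,z0,z1):
    P=W.reshape(-1,3); m=(P[:,0]>x0)&(P[:,0]<x1)&(P[:,1]>y0)&(P[:,1]<y1)&(P[:,2]>z0)&(P[:,2]<z1); return P[m]
for nm,W in(("top",T),("scene",S)):
    print(nm,"bench z",np.median(sel(W,.4,.6,.13,.22,-.03,.03),0))
    for lab,b in dict(tray=(.36,.66,-.05,.13,.012,.034),bar=(.4,.6,-.05,.13,.085,.115),bin=(.33,.66,.22,.46,.012,.1),binback=(.5,.66,.22,.46,.078,.095),bottle=(.4,.56,.29,.40,.068,.12),botcap=(.4,.56,.29,.40,.085,.12),reel=(.63,.74,.14,.25,.01,.06)).items():
        p=sel(W,*b)
        if len(p)<5: print(lab,len(p));continue
        c=p.mean(0); r=cv2.minAreaRect((p[:,:2]*1000).astype(np.float32)); w=np.linalg.eigh(np.cov(p[:,:2].T))[1][:,1]
        print(lab,len(p),"mean",c.round(3),"rect",np.round(r[0],0),np.round(r[1],0),round(r[2],1),"zmax",p[:,2].max().round(3),"pca",np.degrees(np.arctan2(w[1],w[0])).round(1))
E
```

```text
top bench z [4.98052591e-01 1.75128043e-01 1.62751842e-04]
tray 1314 mean [0.502 0.041 0.028] rect [511.  45.] [198.  79.] 9.6 zmax 0.034 pca -171.5
bar 225 mean [0.512 0.043 0.101] rect [512.  43.] [18. 85.] 9.3 zmax 0.108 pca 99.6
bin 2756 mean [0.494 0.369 0.051] rect [467. 351.] [274. 212.] 2.5 zmax 0.099 pca -178.0
binback 487 mean [0.568 0.361 0.087] rect [552. 357.] [106. 135.] 1.0 zmax 0.095 pca 94.1
bottle 138 mean [0.521 0.321 0.083] rect [522. 334.] [75. 88.] 0.1 zmax 0.099 pca 93.4
botcap 68 mean [0.531 0.3   0.088] rect [536. 323.] [80. 59.] 76.7 zmax 0.099 pca 110.6
reel 379 mean [0.686 0.194 0.035] rect [688. 195.] [57. 58.] 87.9 zmax 0.043 pca -152.0
scene bench z [0.48846246 0.17670736 0.00062963]
tray 950 mean [0.498 0.039 0.026] rect [510.  43.] [201.  82.] 8.7 zmax 0.034 pca -171.2
bar 126 mean [0.508 0.04  0.1  ] rect [510.  43.] [18. 87.] 9.2 zmax 0.108 pca 99.9
bin 1674 mean [0.504 0.362 0.05 ] rect [467. 353.] [271. 219.] 2.0 zmax 0.098 pca 175.8
binback 232 mean [0.56  0.359 0.086] rect [553. 357.] [141. 102.] 89.0 zmax 0.093 pca 89.8
bottle 102 mean [0.522 0.314 0.08 ] rect [529. 321.] [92. 76.] 68.4 zmax 0.102 pca 98.2
botcap 28 mean [0.529 0.305 0.09 ] rect [535. 325.] [79. 53.] 80.2 zmax 0.102 pca 105.3
reel 182 mean [0.682 0.19  0.032] rect [688. 194.] [59. 57.] 13.6 zmax 0.045 pca -143.3
```

```bash
python3 - <<'E'
from h import *
for n in("top","scene"):
    W=np.load(n+"W.npy"); im=cv2.cvtColor(cv2.imread(f"pics/{n}.png"),cv2.COLOR_BGR2HSV)
    reg=(W[...,0]>.33)&(W[...,0]<.68)&(W[...,1]>.24)&(W[...,1]<.46)
    blue=reg&(im[...,0]>103)&(im[...,0]<130)&(im[...,1]>60)&(W[...,2]>.012)
    nl,L,st,_=cv2.connectedComponentsWithStats(blue.astype(np.uint8)); k=1+st[1:,4].argmax(); P=W[L==k]
    r=cv2.minAreaRect((P[:,:2]*1000).astype(np.float32)); print(n,"bin",r,P[:,2].max())
    b=P[(P[:,2]>.08)&(P[:,0]>.5)]; f=np.polyfit(b[:,1],b[:,0],1); print(" back rim x at mean",b.mean(0),"slopedeg",np.degrees(np.arctan(f[0])),"y range",np.percentile(b[:,1],[1,99]))
    for lab,m in(("cap",reg&((im[...,0]<8)|(im[...,0]>172))&(im[...,1]>120)),("white",reg&(im[...,1]<60)&(im[...,2]>120))):
        m=m&(W[...,2]>.03)&(W[...,1]<.4); p=W[m]; print(" ",lab,len(p),"med",np.median(p,0).round(3),"min",np.percentile(p,3,0).round(3),"max",np.percentile(p,97,0).round(3))
        if lab=="cap": t=p[p[:,2]>.075]; print("  tip",t.mean(0).round(3),len(t))
E
```

```text
top bin ((507.98272705078125, 355.6954650878906), (191.64112854003906, 134.45578002929688), 1.3434836864471436) 0.09516868317851546
 back rim x at mean [0.5664607  0.36021023 0.08714957] slopedeg -1.3462568938466 y range [0.29016884 0.42360324]
  cap 63 med [0.516 0.368 0.076] min [0.332 0.36  0.034] max [0.527 0.398 0.096]
  tip [0.519 0.366 0.081] 34
  white 110 med [0.516 0.36  0.056] min [0.503 0.351 0.042] max [0.536 0.381 0.063]
scene bin ((505.5417785644531, 357.73919677734375), (191.6393280029297, 142.2944793701172), 0.6836075782775879) 0.10236471585909779
 back rim x at mean [0.56120126 0.35731881 0.08648048] slopedeg 1.3341072869168387 y range [0.28782165 0.42733324]
  cap 21 med [0.514 0.367 0.074] min [0.331 0.361 0.036] max [0.523 0.395 0.084]
  tip [0.516 0.366 0.079] 10
  white 79 med [0.513 0.359 0.053] min [0.501 0.35  0.035] max [0.533 0.377 0.065]
```

```bash
python3 -m jog '[{"rotation":[0,0,-8],"translation":[35,-16,0],"grip":62},{"rotation":[0,0,-16],"translation":[70,-32,0],"grip":62},{"rotation":[0,0,-24],"translation":[105,-48,0],"grip":62},{"rotation":[0,0,-32],"translation":[140,-64,0],"grip":62},{"rotation":[0,0,-40],"translation":[175,-80,0],"grip":62},{"rotation":[0,0,-48],"translation":[210,-96,0],"grip":62},{"rotation":[0,0,-56],"translation":[245,-112,0],"grip":62},{"rotation":[0,0,-64],"translation":[280,-128,0],"grip":62},{"rotation":[0,0,-71],"translation":[320,-144,0],"grip":62},{"rotation":[0,0,-71],"translation":[345,-156,-20],"grip":62},{"rotation":[0,0,-71],"translation":[345,-156,-50],"grip":62},{"rotation":[0,0,-71],"translation":[345,-156,-50],"grip":62},{"rotation":[0,0,-71],"translation":[345,-156,-50],"grip":62}]' 30
python3 - <<'E'
from h import *
from scipy.spatial.transform import Rotation as R
o=readout.get_obs(); im,d=imaging.camera("wrist"); save("w1",im)
print(o["q"],o["opening"])
i=imaging.camera_info("wrist"); f=200/np.tan(np.radians(i["vertical_fov"])/2); v,u=np.mgrid[:400,:640]
P=np.stack([(u-i["cx"])/f*d,(v-i["cy"])/f*d,d,np.ones_like(d)],-1)@np.array(i["tool_from_camera"]).T
W=P[...,:3]@R.from_euler("xyz",o["tcp_rot"],degrees=True).as_matrix().T+o["ee_pos"]; W[d==0]=np.nan
h=cv2.cvtColor(im,cv2.COLOR_RGB2HSV)
reg=(W[...,0]>.45)&(W[...,0]<.6)&(W[...,1]>.3)&(W[...,1]<.41)
for m in (reg&((h[...,0]<8)|(h[...,0]>172))&(h[...,1]>120)&(W[...,2]>.05), reg&(h[...,1]<70)&(h[...,2]>110)&(W[...,2]>.03)&(W[...,2]<.07)):
    p=W[m]; print(len(p),np.median(p,0).round(3),np.percentile(p,2,0).round(3),np.percentile(p,98,0).round(3))
E
```

```text
time: 2.3
ee_pos: [0.5174, 0.366, 0.1815]
tcp_rot: [-179.9, 0.0, 90.7]
wrist_force: [-0.9, 0.1, 0.4]
opening: 0.0618
grasp_force: 0.0
[3.52728546e+01 1.60787459e+01 1.73023248e+01 9.12857214e+01
 5.55812615e-03 1.24587178e+02] 0.0617834674068527
248 [0.52  0.368 0.077] [0.512 0.36  0.075] [0.528 0.375 0.098]
1123 [0.519 0.377 0.056] [0.503 0.352 0.033] [0.537 0.386 0.061]
```

View pics/w1.png

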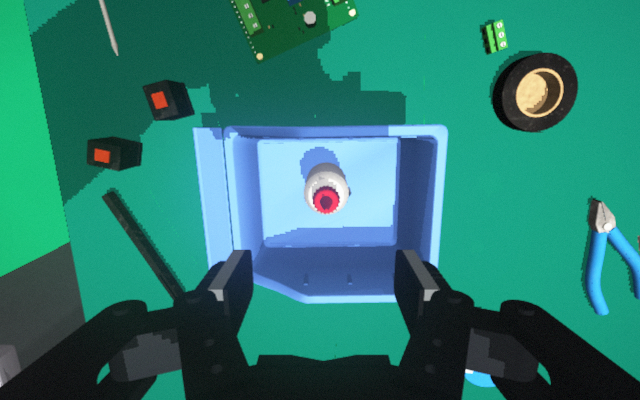

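The wrist view shows the bottle cap at (325,200), centred between the fingers, and all clear. Bottle at (0.520, 0.368).

```bash
python3 -m jog '[{"rotation":[0,0,0],"translation":[2,2,-30],"grip":62},{"rotation":[0,0,0],"translation":[2,2,-60],"grip":62},{"rotation":[0,0,0],"translation":[2,2,-90],"grip":62},{"rotation":[0,0,0],"translation":[2,2,-115],"grip":62},{"rotation":[0,0,0],"translation":[2,2,-135],"grip":62},{"rotation":[0,0,0],"translation":[2,2,-151],"grip":62},{"rotation":[0,0,0],"translation":[2,2,-151],"grip":62},{"rotation":[0,0,0],"translation":[2,2,-151],"grip":30},{"rotation":[0,0,0],"translation":[2,2,-151],"grip":30},{"rotation":[0,0,0],"translation":[2,2,-151],"grip":30},{"rotation":[0,0,0],"translation":[2,2,-151],"grip":30},{"rotation":[0,0,0],"translation":[2,2,-151],"grip":30},{"rotation":[0,0,0],"translation":[2,2,-151],"grip":30},{"rotation":[0,0,0],"translation":[2,2,-151],"grip":30}]' 30
```

```text
time: 3.75
ee_pos: [0.5206, 0.3688, 0.0323]
tcp_rot: [179.9, -0.1, 90.7]
wrist_force: [-1.4, -0.5, 6.3]
opening: 0.0354
grasp_force: 30.1
```

```bash
python3 -m jog '[{"rotation":[0,0,0],"translation":[0,0,25],"grip":30},{"rotation":[0,0,0],"translation":[0,0,55],"grip":30},{"rotation":[0,0,0],"translation":[0,0,85],"grip":30},{"rotation":[0,0,0],"translation":[0,0,115],"grip":30},{"rotation":[0,0,0],"translation":[0,-25,120],"grip":30},{"rotation":[0,0,0],"translation":[0,-55,120],"grip":30},{"rotation":[0,0,0],"translation":[0,-85,120],"grip":30},{"rotation":[0,0,0],"translation":[0,-115,120],"grip":30},{"rotation":[0,0,0],"translation":[0,-145,120],"grip":30},{"rotation":[0,0,0],"translation":[0,-165,120],"grip":30},{"rotation":[0,0,0],"translation":[0,-172,100],"grip":30},{"rotation":[0,0,0],"translation":[0,-172,75],"grip":30},{"rotation":[0,0,0],"translation":[0,-172,50],"grip":30},{"rotation":[0,0,0],"translation":[0,-172,25],"grip":30},{"rotation":[0,0,0],"translation":[0,-172,8],"grip":30},{"rotation":[0,0,0],"translation":[0,-172,0],"grip":30},{"rotation":[0,0,0],"translation":[0,-172,0],"grip":30}]'
python3 - <<'E'
from h import *
im,d=imaging.camera("scene"); W=cloud("scene",d); h=cv2.cvtColor(im,cv2.COLOR_RGB2HSV); save("s2",im)
cv2.imwrite("pics/s2c.png",cv2.resize(cv2.imread("pics/s2.png")[120:300,190:430],None,fx=3,fy=3))
print(readout.get_obs()["ee_pos"])
E
```

```text
time: 5.45
ee_pos: [0.5197, 0.1961, 0.0304]
tcp_rot: [-180.0, -0.0, 90.7]
wrist_force: [0.1, -0.0, 0.0]
opening: 0.0355
grasp_force: 30.3
[0.52016777 0.19619506 0.03092914]
```

View pics/s2c.png

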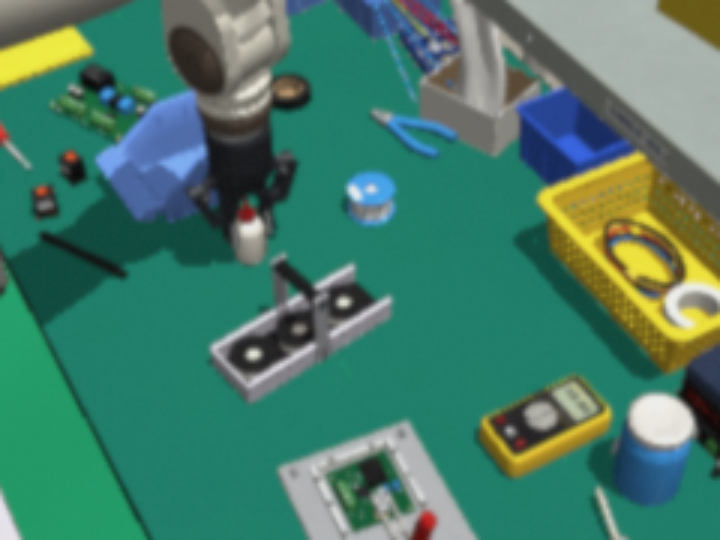

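The picture shows the bottle, crop (248,235), held upright over the mat between bin and tray. I'll lower it the last few mm.

```bash
python3 -m jog '[{"rotation":[0,0,0],"translation":[0,0,-1],"grip":30},{"rotation":[0,0,0],"translation":[0,0,-2],"grip":30},{"rotation":[0,0,0],"translation":[0,0,-2],"grip":30},{"rotation":[0,0,0],"translation":[0,0,-2],"grip":30}]'
```

```text
time: 5.9
ee_pos: [0.5204, 0.1962, 0.0291]
tcp_rot: [179.9, -0.0, 90.7]
wrist_force: [-0.3, -0.3, 5.6]
opening: 0.0353
grasp_force: 30.8
```

```bash
python3 -m jog '[{"rotation":[0,0,0],"translation":[0,0,0],"grip":45},{"rotation":[0,0,0],"translation":[0,0,0],"grip":62},{"rotation":[0,0,0],"translation":[0,0,0],"grip":62},{"rotation":[0,0,0],"translation":[0,0,0],"grip":62},{"rotation":[0,0,0],"translation":[0,0,20],"grip":62},{"rotation":[0,0,0],"translation":[0,0,50],"grip":62},{"rotation":[0,0,0],"translation":[0,0,85],"grip":62},{"rotation":[0,0,0],"translation":[0,0,120],"grip":62},{"rotation":[0,0,0],"translation":[0,0,155],"grip":62},{"rotation":[0,0,0],"translation":[0,0,190],"grip":62},{"rotation":[0,0,0],"translation":[0,0,190],"grip":62}]'
python3 - <<'E'
from h import *
im,d=imaging.camera("top"); W=cloud("top",d); h=cv2.cvtColor(im,cv2.COLOR_RGB2HSV)
from collections import OrderedDict
m=((h[...,0]<8)|(h[...,0]>172))&(h[...,1]>120)&(W[...,0]>.4)&(W[...,0]<.6)&(W[...,1]>.12)&(W[...,1]<.28)
p=W[m]; print("cap",len(p),np.median(p,0) if len(p) else"",p[:,2].max() if len(p) else "")
im,d=imaging.camera("scene"); W=cloud("scene",d); h=cv2.cvtColor(im,cv2.COLOR_RGB2HSV); save("s3",im)
m=((h[...,0]<8)|(h[...,0]>172))&(h[...,1]>120)&(W[...,0]>.4)&(W[...,0]<.6)&(W[...,1]>.12)&(W[...,1]<.28)
p=W[m]; print("cap",len(p),np.median(p,0) if len(p) else"",p[:,2].max() if len(p) else "")
# desired TCP approaching the bar with lean 35 deg, yaw 9.3
from scipy.spatial.transform import Rotation as R
o=readout.get_obs(); R0=R.from_euler("xyz",o["tcp_rot"],degrees=True); print(o["ee_pos"],o["tcp_rot"])
Rt=R.from_euler("z",9.3,degrees=True)*R.from_euler("y",-35,degrees=True)*R.from_euler("xyz",[180,0,90],degrees=True)
print("rotvec",(Rt*R0.inv()).as_rotvec(degrees=True).round(1),"axes\n",Rt.as_matrix().round(2))
bar=np.array([.511,.043,.095]); z=Rt.as_matrix()[:,2]
for back in(.10,.0): print("TCP",bar+z*(.019+.005-back),"delta mm",((bar+z*(.024-back)-o["ee_pos"])*1000).round(0))
E
```

```text
time: 7.0
ee_pos: [0.5213, 0.1966, 0.2234]
tcp_rot: [179.6, -0.1, 90.7]
wrist_force: [0.3, 0.2, 1.0]
opening: 0.062
grasp_force: 0.0
cap 0  
cap 24 [0.51680332 0.19416329 0.07533244] 0.08915443590819194
[0.52028244 0.19624528 0.21880913] [ 1.79923831e+02 -2.85151061e-02  9.06748758e+01]
rotvec [  3.  -34.8   8.3] axes
 [[-0.16  0.81  0.57]
 [ 0.99  0.13  0.09]
 [ 0.    0.57 -0.82]]
TCP [0.46798117 0.0359554  0.15725556] delta mm [ -52. -160.  -62.]
TCP [0.52458489 0.04522461 0.07534035] delta mm [   4. -151. -143.]
```

```bash
python3 -m jog '[{"rotation":[0,0,0],"translation":[-10,-30,0],"grip":62},{"rotation":[0.5,-5.8,1.4],"translation":[-20,-60,0],"grip":62},{"rotation":[1,-11.6,2.8],"translation":[-30,-90,0],"grip":62},{"rotation":[1.5,-17.4,4.2],"translation":[-40,-120,0],"grip":62},{"rotation":[2,-23.2,5.5],"translation":[-52,-145,-10],"grip":62},{"rotation":[2.5,-29,6.9],"translation":[-52,-160,-20],"grip":62},{"rotation":[3,-34.8,8.3],"translation":[-52,-160,-40],"grip":62},{"rotation":[3,-34.8,8.3],"translation":[-52,-160,-62],"grip":62},{"rotation":[3,-34.8,8.3],"translation":[-52,-160,-62],"grip":62},{"rotation":[3,-34.8,8.3],"translation":[-52,-160,-62],"grip":62}]' 110
python3 - <<'E'
from h import *
from scipy.spatial.transform import Rotation as R
o=readout.get_obs(); im,d=imaging.camera("wrist"); save("w2",im)
M=R.from_euler("xyz",o["tcp_rot"],degrees=True).as_matrix(); print(o["q"].round(1) if hasattr(o["q"],"round") else o["q"])
i=imaging.camera_info("wrist"); f=200/np.tan(np.radians(i["vertical_fov"])/2); v,u=np.mgrid[:400,:640]
P=np.stack([(u-i["cx"])/f*d,(v-i["cy"])/f*d,d,np.ones_like(d)],-1)@np.array(i["tool_from_camera"]).T
W=P[...,:3]@M.T+o["ee_pos"]; W[d==0]=np.nan
m=(W[...,2]>.085)&(W[...,2]<.11)&(abs(W[...,0]-.51)<.04)&(abs(W[...,1]-.043)<.06)
p=W[m]; print(len(p),p.mean(0),np.percentile(p,[2,98],0).round(3)); print("tool frame",((p.mean(0)-o["ee_pos"])@M*1000).round(1))
E
```

```text
time: 8.1
ee_pos: [0.4678, 0.0362, 0.1561]
tcp_rot: [145.2, 0.0, 99.2]
wrist_force: [-0.5, 1.3, 0.2]
opening: 0.0622
grasp_force: 0.0
[  1.9 -44.2 -42.9  56.6   4.2  83.9]
3216 [0.50737861 0.04463613 0.09935484] [[0.497 0.003 0.089]
 [0.52  0.083 0.103]]
tool frame [ 2.   0.8 69.7]
```

View pics/w2.png

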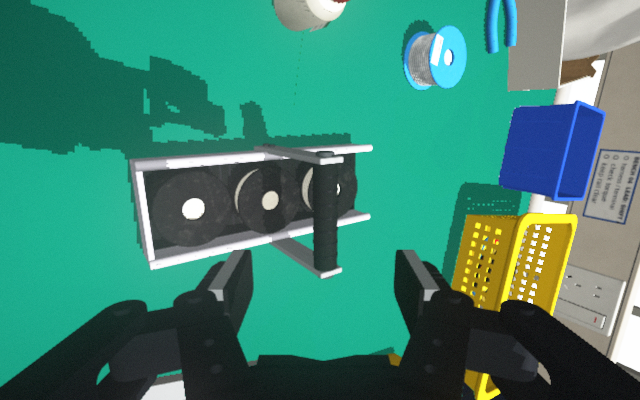

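Bar centred between the fingers at (325,215). I'll advance along the tool axis and grip.

```bash
python3 -m jog '[{"rotation":[0,0,0],"translation":[11,2,-16],"grip":62},{"rotation":[0,0,0],"translation":[22,4,-32],"grip":62},{"rotation":[0,0,0],"translation":[33,6,-48],"grip":62},{"rotation":[0,0,0],"translation":[44,8,-64],"grip":62},{"rotation":[0,0,0],"translation":[56,9,-80],"grip":62},{"rotation":[0,0,0],"translation":[56,9,-80],"grip":62},{"rotation":[0,0,0],"translation":[56,9,-80],"grip":30},{"rotation":[0,0,0],"translation":[56,9,-80],"grip":8},{"rotation":[0,0,0],"translation":[56,9,-80],"grip":8},{"rotation":[0,0,0],"translation":[56,9,-80],"grip":8},{"rotation":[0,0,0],"translation":[56,9,-80],"grip":8},{"rotation":[0,0,0],"translation":[56,9,-80],"grip":8},{"rotation":[0,0,0],"translation":[56,9,-80],"grip":8},{"rotation":[0,0,0],"translation":[56,9,-80],"grip":8},{"rotation":[0,0,0],"translation":[56,9,-80],"grip":8},{"rotation":[0,0,0],"translation":[56,9,-80],"grip":8}]' 110
```

```text
time: 9.75
ee_pos: [0.5242, 0.0452, 0.0775]
tcp_rot: [145.0, 0.0, 99.2]
wrist_force: [-5.9, 0.1, 6.8]
opening: 0.0131
grasp_force: 107.3
```

```bash
cat > tr.py <<'E'
from h import *
from scipy.spatial.transform import Rotation as R
o=readout.get_obs(); print(o["ee_pos"],o["tcp_rot"],o["q"])
E
python3 -m jog '[{"rotation":[0,0,0],"translation":[0,0,6],"grip":8},{"rotation":[0,0,0],"translation":[0,0,15],"grip":8},{"rotation":[0,0,0],"translation":[0,0,28],"grip":8},{"rotation":[0,0,0],"translation":[0,0,40],"grip":8},{"rotation":[0,0,0],"translation":[0,0,40],"grip":8},{"rotation":[0,0,0],"translation":[0,0,40],"grip":8}]'
cat > tray.py <<'E'
from h import *
# tray floor/wall tilt from scene: fit long near wall top by grey/white pixels
import sys
im,d=imaging.camera("scene"); W=cloud("scene",d); h=cv2.cvtColor(im,cv2.COLOR_RGB2HSV)
for t in("tray_bar","tray_mouth","tray"):
    for r in spotter.mark_of("scene",t)[:2]:
        u,v=map(int,r["uv"]); print(t,u,v,round(r["confidence"],2),W[v,u].round(3))
save(sys.argv[1],im); c=[int(x) for x in sys.argv[2].split(",")]
cv2.imwrite(f"pics/{sys.argv[1]}c.png",cv2.resize(cv2.imread(f"pics/{sys.argv[1]}.png")[c[0]:c[1],c[2]:c[3]],None,fx=3,fy=3))
print(readout.get_obs()["q"])
E
python3 tray.py s4 130,320,190,430
```

```text
time: 10.35
ee_pos: [0.5241, 0.0451, 0.1168]
tcp_rot: [145.1, 0.0, 99.2]
wrist_force: [1.0, -0.7, -4.5]
opening: 0.013
grasp_force: 107.5
tray_bar 288 204 0.56 [0.508 0.044 0.143]
tray_bar 252 183 0.19 [ 0.383 -0.013  0.334]
tray_mouth 313 213 0.77 [0.605 0.056 0.041]
tray 292 223 0.67 [0.511 0.03  0.066]
[  3.0010473  -34.39849405 -42.63398709  47.09440382   3.54797783
  84.86174749]
```

View pics/s4c.png

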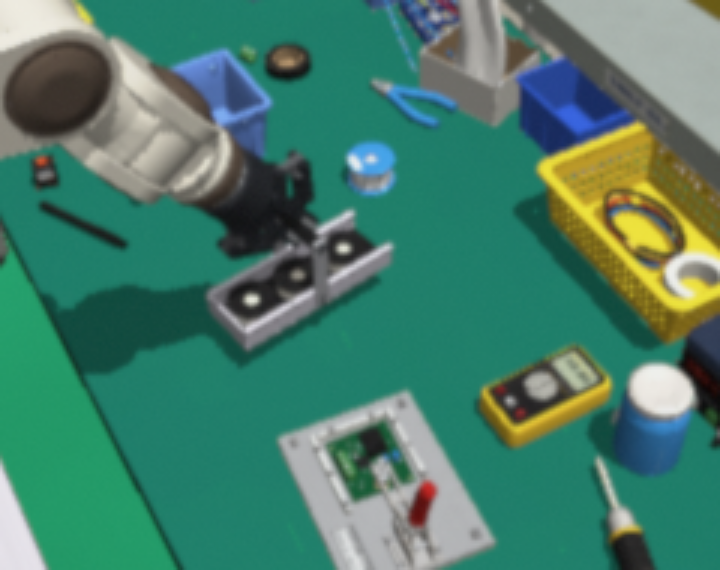

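Tray is held level, about 40 mm up, with the spools in place. Next: lift it and carry it over to the front of the bin.

```bash
python3 -m jog '[{"rotation":[0,0,0],"translation":[0,0,20],"grip":8},{"rotation":[0,0,0],"translation":[0,0,50],"grip":8},{"rotation":[0,0,0],"translation":[0,0,80],"grip":8},{"rotation":[0,0,0],"translation":[0,0,110],"grip":8},{"rotation":[0,0,0],"translation":[-2,12,125],"grip":8},{"rotation":[0,0,-1],"translation":[-6,36,125],"grip":8},{"rotation":[0,0,-2],"translation":[-10,60,125],"grip":8},{"rotation":[0,0,-3],"translation":[-14,84,125],"grip":8},{"rotation":[0,0,-4],"translation":[-18,108,125],"grip":8},{"rotation":[0,0,-5],"translation":[-22,132,125],"grip":8},{"rotation":[0,0,-6],"translation":[-26,156,125],"grip":8},{"rotation":[0,0,-7],"translation":[-30,180,125],"grip":8},{"rotation":[0,0,-8],"translation":[-34,204,125],"grip":8},{"rotation":[0,0,-8.3],"translation":[-38,228,125],"grip":8},{"rotation":[0,0,-8.3],"translation":[-43,252,125],"grip":8},{"rotation":[0,0,-8.3],"translation":[-47,276,125],"grip":8},{"rotation":[0,0,-8.3],"translation":[-50,296,125],"grip":8},{"rotation":[0,0,-8.3],"translation":[-52,308,125],"grip":8},{"rotation":[0,0,-8.3],"translation":[-52,311,125],"grip":8},{"rotation":[0,0,-8.3],"translation":[-52,311,125],"grip":8}]'
python3 - <<'E'
from h import *
from scipy.spatial.transform import Rotation as R
o=readout.get_obs(); print(o["ee_pos"],o["tcp_rot"],np.round(o["q"],1))
im,d=imaging.camera("scene"); save("s5",im); W=cloud("scene",d)
for t in("tray_bar","tray_mouth"):
    for r in spotter.mark_of("scene",t)[:2]:
        u,v=map(int,r["uv"]); print(t,u,v,round(r["confidence"],2),W[v,u].round(3))
# rows for tipping, relative to now: tip th about bin y (yaw 1), mouth target per th
tcp0=np.array(o["ee_pos"]); R0=R.from_euler("xyz",o["tcp_rot"],degrees=True)
bar0=tcp0-R0.as_matrix()[:,2]*.022; print("bar0",bar0)
Y=R.from_euler("z",1,degrees=True); T=lambda th:Y*R.from_euler("y",th,degrees=True)*Y.inv()
m=np.array([.1,0,-.089])
m0=bar0+Y.apply(m); print("mouth0",m0); m1=np.array([.489,.357,.085])
for th in range(0,61,5):
    s=min(th/45,1); mt=m0*(1-s)+m1*s
    bar=mt-T(th).apply(Y.apply(m)); tcp=bar+T(th).apply(tcp0-bar0)
    print(th,T(th).as_rotvec(degrees=True).round(1),((tcp-tcp0)*1000).round(0),"mouth",mt.round(3))
E
```

```text
time: 12.55
ee_pos: [0.4719, 0.3561, 0.2409]
tcp_rot: [145.1, 0.1, 91.0]
wrist_force: [-0.1, 0.1, -4.9]
opening: 0.013
grasp_force: 107.8
[0.47188738 0.35605642 0.24089157] [1.45134417e+02 5.40557197e-02 9.09599958e+01] [ 48.8 -15.2 -14.7  65.4 -25.1 132.2]
tray_bar 231 131 0.97 [0.454 0.342 0.262]
tray_mouth 257 142 0.93 [0.547 0.36  0.17 ]
bar0 [0.45931249 0.35586274 0.25894246]
mouth0 [0.55929726 0.35760798 0.16994246]
0 [0. 0. 0.] [0. 0. 0.] mouth [0.559 0.358 0.17 ]
5 [-0.1  5.   0. ] [-1.  0. -2.] mouth [0.551 0.358 0.161]
10 [-0.2 10.  -0. ] [-2.  0. -5.] mouth [0.544 0.357 0.151]
15 [-0.3 15.   0. ] [-2.  0. -8.] mouth [0.536 0.357 0.142]
20 [-0.3 20.   0. ] [ -2.   0. -12.] mouth [0.528 0.357 0.132]
25 [-0.4 25.   0. ] [ -1.   0. -17.] mouth [0.52  0.357 0.123]
30 [-0.5 30.   0. ] [  0.   0. -22.] mouth [0.512 0.357 0.113]
35 [-0.6 35.   0. ] [  2.   1. -29.] mouth [0.505 0.357 0.104]
40 [-0.7 40.   0. ] [  4.   1. -36.] mouth [0.497 0.357 0.094]
45 [-0.8 45.   0. ] [  5.   1. -44.] mouth [0.489 0.357 0.085]
50 [-0.9 50.   0. ] [ 15.   1. -43.] mouth [0.489 0.357 0.085]
55 [-1. 55.  0.] [ 25.   1. -44.] mouth [0.489 0.357 0.085]
60 [-1. 60.  0.] [ 35.   1. -45.] mouth [0.489 0.357 0.085]
```

```bash
python3 -m jog '[{"rotation":[-0.1,5,0],"translation":[-1,0,-2],"grip":8},{"rotation":[-0.2,10,0],"translation":[-2,0,-5],"grip":8},{"rotation":[-0.3,15,0],"translation":[-2,0,-8],"grip":8},{"rotation":[-0.3,20,0],"translation":[-2,0,-12],"grip":8},{"rotation":[-0.4,25,0],"translation":[-1,0,-17],"grip":8},{"rotation":[-0.5,30,0],"translation":[0,0,-22],"grip":8},{"rotation":[-0.6,35,0],"translation":[2,1,-29],"grip":8},{"rotation":[-0.6,35,0],"translation":[2,1,-29],"grip":8},{"rotation":[-0.6,35,0],"translation":[2,1,-29],"grip":8}]'
python3 tray.py s6 50,250,130,370
```

```text
time: 13.6
ee_pos: [0.4748, 0.3565, 0.2121]
tcp_rot: [180.0, 0.1, 90.9]
wrist_force: [-0.4, 0.5, -4.3]
opening: 0.0128
grasp_force: 108.1
tray_bar 236 131 0.93 [0.478 0.367 0.238]
tray_mouth 247 160 0.84 [0.489 0.327 0.133]
tray_mouth 216 152 0.21 [0.385 0.324 0.212]
tray 229 155 0.95 [0.426 0.323 0.184]
tray 235 132 0.27 [0.473 0.363 0.238]
[ 3.70341175e+01  1.06058278e+01  1.43625741e+01  9.36985946e+01
 -9.92774873e-03  1.26041477e+02]
```

View pics/s6c.png

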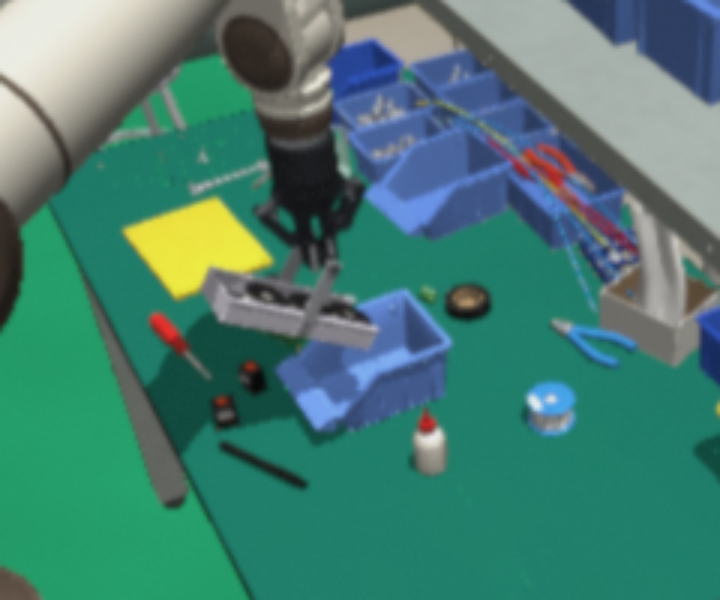

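Tray tipped about 35°, its mouth at crop (360,330) over the bin with the spools still in; the bottle stands at (430,450). Tipping further.

```bash
python3 -m jog '[{"rotation":[0,5,0],"translation":[2,0,-7],"grip":8},{"rotation":[-0.1,8,0],"translation":[3,0,-12],"grip":8},{"rotation":[-0.2,10,0],"translation":[3,0,-15],"grip":8},{"rotation":[-0.2,12,0],"translation":[7,0,-15],"grip":8},{"rotation":[-0.3,15,0],"translation":[13,0,-14],"grip":8},{"rotation":[-0.3,15,0],"translation":[13,0,-14],"grip":8},{"rotation":[-0.3,15,0],"translation":[13,0,-14],"grip":8},{"rotation":[-0.3,15,0],"translation":[13,0,-14],"grip":8},{"rotation":[-0.3,15,0],"translation":[13,0,-14],"grip":8},{"rotation":[-0.3,18,0],"translation":[19,0,-14],"grip":8},{"rotation":[-0.3,20,0],"translation":[23,0,-13],"grip":8},{"rotation":[-0.3,20,0],"translation":[23,0,-10],"grip":8},{"rotation":[-0.3,20,0],"translation":[23,0,-10],"grip":8},{"rotation":[-0.3,20,0],"translation":[23,0,-10],"grip":8},{"rotation":[-0.3,20,0],"translation":[23,0,-10],"grip":8}]'
python3 tray.py s7 60,230,150,350
```

```text
time: 15.3
ee_pos: [0.4965, 0.3572, 0.203]
tcp_rot: [-160.0, -0.0, 91.0]
wrist_force: [0.4, -0.2, -3.0]
opening: 0.013
grasp_force: 108.5
tray_bar 245 133 0.8 [0.504 0.35  0.231]
tray_mouth 244 166 0.92 [0.473 0.323 0.115]
tray_mouth 271 206 0.59 [0.506 0.188 0.011]
tray 230 153 0.93 [0.431 0.322 0.191]
[ 31.1094773   32.61387197  39.04485839 113.97566313   9.92831063
 118.59701658]
```

View pics/s7c.png

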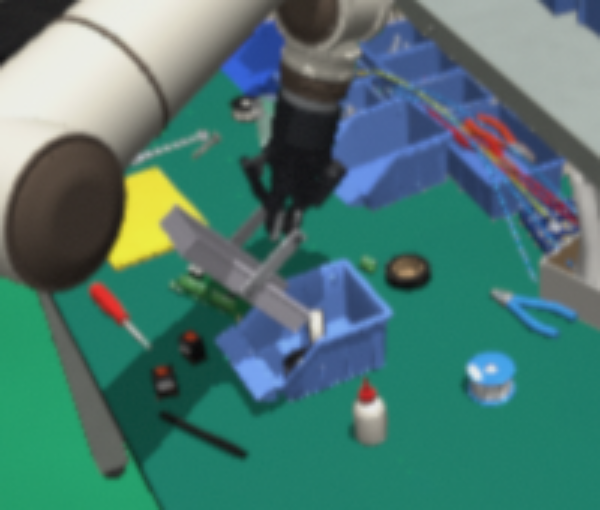

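```bash
python3 - <<'E'
from h import *
im,d=imaging.camera("top"); save("t3",im); W=cloud("top",d)
a=cv2.imread("pics/t3.png")[160:320,130:350]
b=cv2.imread("pics/scene.png")[60:200,150:350]; 
b=cv2.resize(b,None,fx=2,fy=2); a=cv2.resize(a,None,fx=2,fy=2)
c=np.zeros((320,840,3),np.uint8); c[:a.shape[0],:440]=a; c[:280,440:840]=b
cv2.imwrite("pics/t3c.png",c[:, :800])
for r in spotter.mark_of("top","spool_1"): 
    u,v=map(int,r["uv"]); print(u,v,round(r["confidence"],2),W[v,u].round(3))
E
```

```text
206 218 0.6 [0.572 0.337 0.023]
```

View pics/t3c.png

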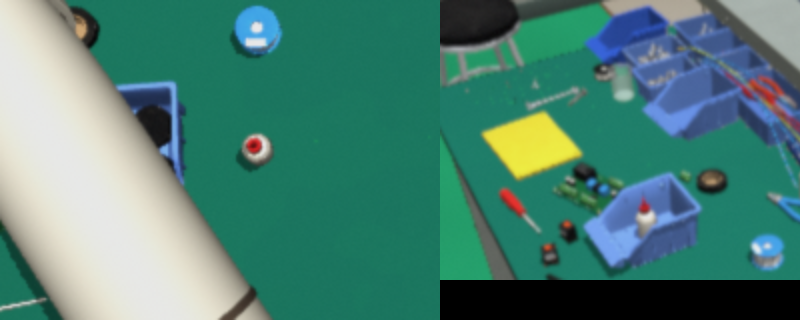

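The object behind the bin was there at the start, so it's not a spool. The force drop matches all three spools having left the tray. Raising the tray a little to look.

```bash
python3 -m jog '[{"rotation":[0,0,0],"translation":[0,0,8],"grip":8},{"rotation":[0,0,0],"translation":[0,0,20],"grip":8},{"rotation":[0,0,0],"translation":[0,0,35],"grip":8},{"rotation":[0,0,0],"translation":[0,0,50],"grip":8},{"rotation":[0,0,0],"translation":[0,0,65],"grip":8},{"rotation":[0,0,0],"translation":[0,0,80],"grip":8},{"rotation":[0,0,0],"translation":[0,0,80],"grip":8},{"rotation":[0,0,0],"translation":[0,0,80],"grip":8}]'
python3 tray.py s8 40,230,150,350
python3 - <<'E'
import sys; sys.path.insert(0,'.')
from h import *
W=None
im,d=imaging.camera("scene"); W=cloud("scene",d)
for r in spotter.mark_of("scene","spool_1"):
    u,v=map(int,r["uv"]); print("spool",u,v,round(r["confidence"],2),W[v,u].round(3))
E
```

```text
time: 16.4
ee_pos: [0.4972, 0.3573, 0.2821]
tcp_rot: [-159.9, -0.0, 91.0]
wrist_force: [-0.9, 0.6, -3.3]
opening: 0.0128
grasp_force: 108.7
tray_bar 241 114 0.79 [0.5   0.35  0.309]
tray_mouth 242 149 0.8 [0.475 0.322 0.191]
tray 223 132 0.6 [0.42  0.32  0.283]
[ 31.09523116  37.52104347  55.37242499 125.49481714   9.93201366
 118.59184126]
spool 249 184 0.52 [0.471 0.292 0.052]
spool 256 170 0.37 [0.529 0.362 0.044]
```

View pics/s8c.png

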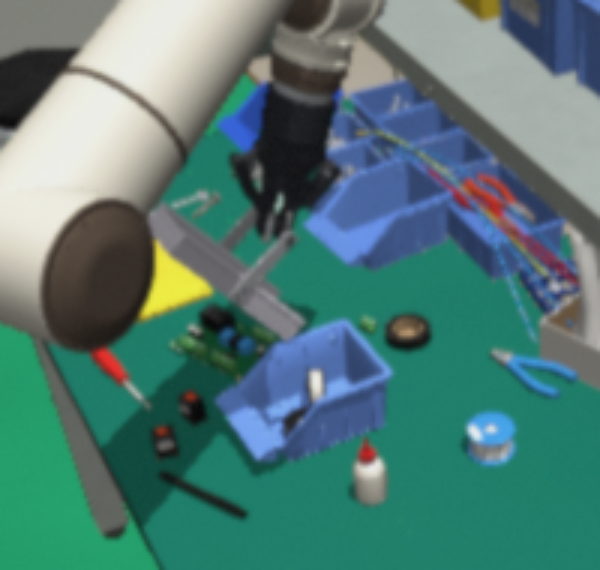

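The raised tray is empty; the bin (crop 220-390, 320-460) holds the spools, one leaning or on edge. Levelling the tray and carrying it back.

```bash
python3 -m jog '[{"rotation":[0.1,-6,0],"translation":[-6,0,0],"grip":8},{"rotation":[0.2,-12,0],"translation":[-12,0,0],"grip":8},{"rotation":[0.3,-18,0],"translation":[-18,0,0],"grip":8},{"rotation":[0.4,-24,0],"translation":[-24,0,0],"grip":8},{"rotation":[0.5,-30,0],"translation":[-24,-10,0],"grip":8},{"rotation":[0.6,-36,0],"translation":[-24,-30,0],"grip":8},{"rotation":[0.7,-42,0],"translation":[-24,-55,0],"grip":8},{"rotation":[0.8,-48,0],"translation":[-20,-85,0],"grip":8},{"rotation":[0.9,-55,0],"translation":[-12,-115,0],"grip":8},{"rotation":[0.9,-55,0],"translation":[-4,-150,0],"grip":8},{"rotation":[0.9,-55,0],"translation":[4,-185,0],"grip":8},{"rotation":[0.9,-55,0],"translation":[12,-220,0],"grip":8},{"rotation":[0.9,-55,0],"translation":[20,-255,0],"grip":8},{"rotation":[0.9,-55,0],"translation":[27,-285,-10],"grip":8},{"rotation":[0.9,-55,0],"translation":[27,-312,-20],"grip":8},{"rotation":[0.9,-55,0],"translation":[27,-312,-20],"grip":8},{"rotation":[0.9,-55,0],"translation":[27,-312,-20],"grip":8}]'
python3 - <<'E'
from h import *
im,d=imaging.camera("top"); save("t4",im); W=cloud("top",d)
cv2.imwrite("pics/t4c.png",cv2.resize(cv2.imread("pics/t4.png")[150:320,140:380],None,fx=3,fy=3))
reg=(W[...,0]>.47)&(W[...,0]<.595)&(W[...,1]>.3)&(W[...,1]<.41)
h=cv2.cvtColor(im,cv2.COLOR_RGB2HSV)
m=reg&~((h[...,0]>100)&(h[...,0]<130)&(h[...,1]>70)); p=W[m]; print("spool pix",len(p),np.percentile(p,[2,50,98],0).round(3))
for r in spotter.mark_of("top","spool_1"): 
    u,v=map(int,r["uv"]); print(u,v,round(r["confidence"],2),W[v,u].round(3))
E
```

```text
time: 18.4
ee_pos: [0.5233, 0.0445, 0.2616]
tcp_rot: [145.2, 0.0, 90.9]
wrist_force: [-0.3, 0.8, -3.0]
opening: 0.0131
grasp_force: 108.6
spool pix 787 [[0.475 0.302 0.002]
 [0.532 0.34  0.026]
 [0.581 0.39  0.056]]
205 221 0.77 [0.564 0.34  0.022]
189 232 0.74 [0.532 0.373 0.053]
207 245 0.56 [0.499 0.334 0.022]
```

View pics/t4c.png

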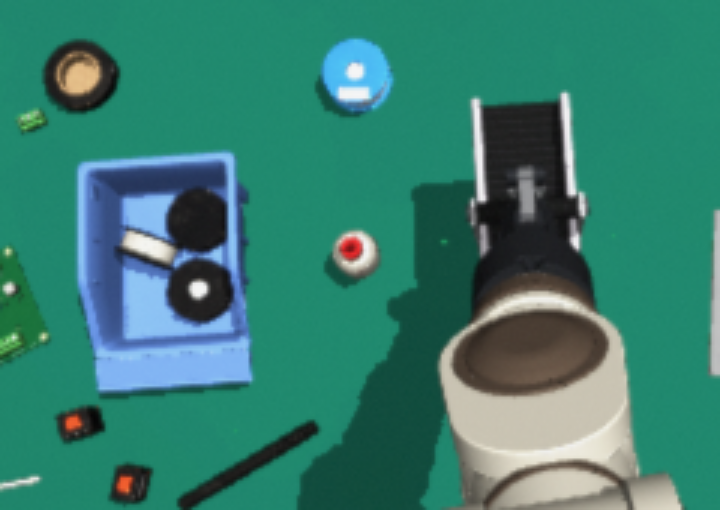

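All three spools are in the bin: two flat at (200,218) and (200,290), one on edge at (147,247). The tray is empty and the bottle is upright. Setting the tray down.

```bash
python3 -m jog '[{"rotation":[0,0,0],"translation":[0,0,-20],"grip":8},{"rotation":[0,0,0],"translation":[0,0,-50],"grip":8},{"rotation":[0,0,0],"translation":[0,0,-80],"grip":8},{"rotation":[0,0,0],"translation":[0,0,-110],"grip":8},{"rotation":[0,0,0],"translation":[0,0,-140],"grip":8},{"rotation":[0,0,0],"translation":[0,0,-160],"grip":8},{"rotation":[0,0,0],"translation":[0,0,-172],"grip":8},{"rotation":[0,0,0],"translation":[0,0,-178],"grip":8},{"rotation":[0,0,0],"translation":[0,0,-181],"grip":8},{"rotation":[0,0,0],"translation":[0,0,-183],"grip":8},{"rotation":[0,0,0],"translation":[0,0,-184],"grip":8},{"rotation":[0,0,0],"translation":[0,0,-184],"grip":8}]'
```

```text
time: 19.7
ee_pos: [0.5242, 0.0451, 0.079]
tcp_rot: [145.1, 0.0, 90.9]
wrist_force: [-0.7, 0.3, -3.0]
opening: 0.0132
grasp_force: 108.5
```

```bash
python3 -m jog '[{"rotation":[0,0,0],"translation":[0,0,-1],"grip":8},{"rotation":[0,0,0],"translation":[0,0,-2],"grip":8},{"rotation":[0,0,0],"translation":[0,0,-2],"grip":8},{"rotation":[0,0,0],"translation":[0,0,-2],"grip":8}]'
```

```text
time: 20.1
ee_pos: [0.5246, 0.0451, 0.0775]
tcp_rot: [145.0, 0.0, 90.9]
wrist_force: [-2.5, -1.0, 4.3]
opening: 0.0131
grasp_force: 109.5
```

```bash
python3 -m jog '[{"rotation":[0,0,0],"translation":[0,0,0],"grip":25},{"rotation":[0,0,0],"translation":[0,0,0],"grip":50},{"rotation":[0,0,0],"translation":[0,0,0],"grip":62},{"rotation":[0,0,0],"translation":[0,0,0],"grip":62},{"rotation":[0,0,0],"translation":[0,0,0],"grip":62},{"rotation":[0,0,0],"translation":[-8,0,12],"grip":62},{"rotation":[0,0,0],"translation":[-20,0,28],"grip":62},{"rotation":[0,0,0],"translation":[-34,0,48],"grip":62},{"rotation":[0,0,0],"translation":[-48,0,69],"grip":62},{"rotation":[0,0,0],"translation":[-58,0,85],"grip":62},{"rotation":[0,0,0],"translation":[-60,0,110],"grip":62},{"rotation":[0,0,0],"translation":[-60,0,130],"grip":62},{"rotation":[0,0,0],"translation":[-60,0,130],"grip":62},{"rotation":[0,0,0],"translation":[-60,0,130],"grip":62}]'
python3 - <<'E'
from h import *
for n in("top","scene"):
    im,d=imaging.camera(n); save("f_"+n,im); W=cloud(n,d); P=W.reshape(-1,3)
    for lab,b in dict(barz=(.48,.55,.0,.09,.085,.115),wallsF=(.56,.63,.0,.09,.02,.045),wallsB=(.40,.46,.0,.09,.02,.045),reel=(.63,.74,.14,.25,.01,.06)).items():
        m=(P[:,0]>b[0])&(P[:,0]<b[1])&(P[:,1]>b[2])&(P[:,1]<b[3])&(P[:,2]>b[4])&(P[:,2]<b[5]); p=P[m]
        if len(p): print(n,lab,len(p),p.mean(0).round(3),p[:,2].max().round(3))
    for t in("spool_1","bottle","bin","multimeter","jar"):
        for r in spotter.mark_of(n,t)[:3]:
            u,v=map(int,r["uv"]); print("  ",t,round(r["confidence"],2),W[v,u].round(3))
cv2.imwrite("pics/fc.png",cv2.resize(cv2.imread("pics/f_scene.png")[110:300,180:440],None,fx=3,fy=3))
E
```

```text
time: 21.5
ee_pos: [0.4639, 0.0451, 0.2062]
tcp_rot: [145.1, 0.0, 90.9]
wrist_force: [-0.4, 0.1, -0.7]
opening: 0.0621
grasp_force: 0.0
top barz 184 [0.513 0.046 0.101] 0.109
top wallsF 101 [0.587 0.045 0.03 ] 0.036
top wallsB 56 [0.446 0.043 0.031] 0.037
top reel 378 [0.687 0.194 0.035] 0.042
   spool_1 0.93 [0.57  0.34  0.022]
   spool_1 0.82 [0.494 0.326 0.022]
   spool_1 0.44 [0.54  0.37  0.049]
   bottle 0.56 [0.515 0.188 0.059]
   bottle 0.5 [0.612 0.048 0.005]
   bottle 0.26 [0.556 0.38  0.   ]
   bin 0.7 [0.502 0.351 0.028]
   multimeter 0.36 [0.497 0.337 0.02 ]
   multimeter 0.21 [0.508 0.353 0.022]
   jar 0.97 [ 0.712 -0.276  0.079]
   jar 0.17 [0.513 0.051 0.102]
scene barz 123 [0.51  0.041 0.1  ] 0.108
scene wallsF 85 [0.586 0.043 0.028] 0.036
scene wallsB 120 [0.43  0.044 0.027] 0.037
scene reel 186 [0.683 0.19  0.033] 0.044
   bottle 0.75 [0.511 0.18  0.025]
   bin 0.8 [0.386 0.009 0.327]
   multimeter 0.66 [ 0.654 -0.218  0.034]
   jar 0.82 [ 0.696 -0.316  0.044]
```

View pics/fc.png

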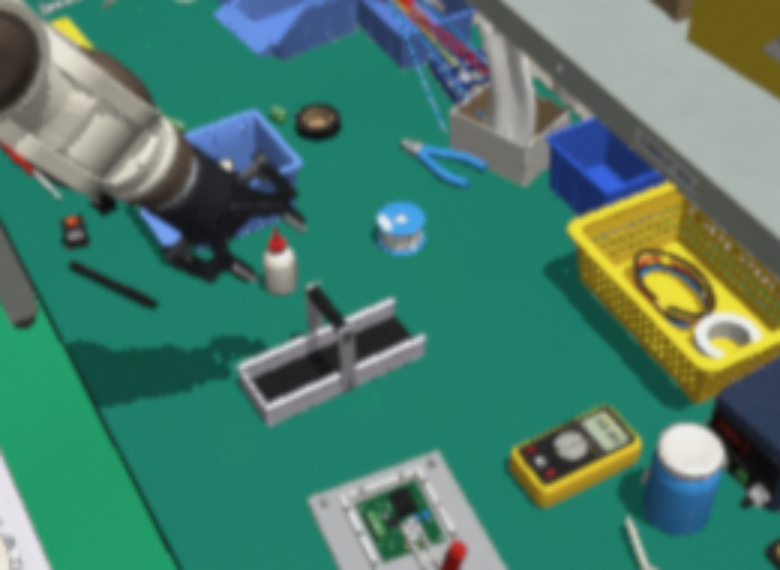

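The tray lies flat and empty at crop (330,360). The bottle is upright at (280,265), the spools are in the bin, and the bystanders haven't moved. Handing in.

```bash
python3 -c "
from workcell import bot; print(bot.job_done())"
```

```text
the job is handed in; nothing more can be done
None
```

I handed the job in at about 22 s of the 72 s allowed; the hand-in gave no verdict. In the last pictures, all three spools were in the bin, one of them on edge, the bottle stood upright between the bin and the empty, flat tray, and the bin, multimeter, solder reel and jar showed no visible movement.

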